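Sort tested power modules into pass and reject nests

ROBOT

A 6-joint arm with a two-finger parallel gripper is mounted at the origin on the work surface. World frame = base frame: x ahead of the robot, y to its left, z up, the work surface at z = 0. Lengths are in mm, angles in rad, forces in N, time in s.
With the tool pointing down it reaches from about 250 to 800 mm from the base axis. Payload 3.9 kg.
Tool frame: the origin (TCP) lies at the very end of the fingers, on their centre line; the grasp point (between the pads) lies 19 mm behind it; z points along the fingers, y is the line along which they close (so a half turn about z gives the same grasp; the last joint's range is limited). The gripper opens to 85 mm and grips with 20 to 120 N. Pads are 22 mm wide; open, the fingers measure 114 mm over their backs; the gripper's body (76 mm by 85 mm) begins 54 mm behind the grasp point. The pads swing forward as they close: fully open they stand 13 mm farther back than shut.
Start: joints at [1.336, 0.26, -0.138, 1.173, 0, 1.571], TCP at [122.136, 510.586, 231.304] pointing down, gripper open.
Joint ranges: [-2.78, 2.78], [-0.83, 1.72], [-1.28, 1.37], [-1.9, 2.12], [-1.57, 1.48], [-3.14, 3.14]. Speed limits (rad/s): [2.57, 2.57, 3.14, 3.14, 3.14, 3.14].

INTERFACE

Orientations are given as a rotation vector (axis times angle).
In Python, from cell import manip gives the robot as it stands. The module is installed in compiled form; this text tells all that it offers.
- The arm moves only by the shell command python3 -m jog 'ROWS' [FORCE]. ROWS is a JSON object of lists of equal length, an entry for each row: "offset": the shift along the world's x, y, z in mm, a list of three; "twist": the turn about the world's z in degrees; "fingers": the closure in counts, from 0 (fully open) to 255 (shut). In form: {"offset": [[x, y, z], ...], "twist": [twist, ...], "fingers": [fingers, ...]}. A call has 1 to 10 rows; each row is the pose to reach, as a shift and turn from the pose commanded when the call began; what a row does not reach only later rows make up. A row lasts 1/10 s, in which the tool goes at most 50 mm and 8.59 degrees, less where a joint would pass 70% of its speed; a pose out of reach is approached as far as the arm can. A call with a gripper value outside its range is refused whole. The fingers move at their own pace and stop on an object; FORCE is the grip in N (left out, the last holds). Time passes only in rows, so rows that repeat a pose let the fingers close. It gives the time, the measured TCP pose, the force and the opening at its end, in the units of the state.
- manip.get_state(): the state, without advancing time (a new reading comes with each control period).
- manip.grab_frame(name): name is "scene" or "top"; returns a dict with "image" (480x640x3 uint8, blue, green, red), "mtx" (3x3 intrinsics, pixels), "distortion" ([k1, k2, p1, p2, k3] as OpenCV has them; the pictures are not rectified), "R" (3x3) and "t" (3): a world point X has camera coordinates R X + t. Camera axes: x right, y down, z forward; pixel columns grow to the right and rows downward; lengths in mm; the calibration is good to about 2 mm. A picture is of the moment at which its call begins. There is no depth.
- manip.close_job(): hands the job in, once; it reports no verdict.
The state is a dict: "time": time; "joint_pos": joint angles; "dq": joint speeds; "joint_efforts": joint torques, N m; "tool_pos": TCP position; "ee_rot": TCP orientation; "ft_force": force on the tool from outside, world axes, zero at the start; "moment": the same for the moment, N m; "grip_width": finger opening in mm.
Only numpy, scipy, OpenCV 4.12 (cv2) and the standard library are available. Lean on these libraries where they do the work, as an engineer would, in place of code of your own. Each camera call takes 0.05 s, during which the arm holds its last target. There are 200 camera calls.

TASK

The two power modules leaning in the double rack have been tested: a round paper tag on the face means pass, a bar-shaped one means reject. Put each module in the single nest whose base plate carries the mark of the same shape (disc or bar), standing on its bottom end and leaning back on the backrest with the tag facing out as in the rack. Set them down rather than drop them, and leave the solder spool, the meter and the brush where they are.

Things in the scene. Friction and masses are not known exactly. Their poses are not given: they have to be found in the camera images.
- module_disc: grey module with a round white paper tag, 56 mm across, 48 mm above its bottom end: 30 mm thick (x), 90 wide (y), 130 tall (z), 0.25 to 0.49 kg. Origin: centre of its bottom end; z to its top end, x out of the tagged face. Starts in a rack pocket, leaning 25 degrees, top towards the robot, tag to +x and up; upper half free above the backrest
- module_bar: grey module with a white paper bar tag, 74 by 18 mm, across the face 48 mm above its bottom end: 30 mm thick (x), 90 wide (y), 130 tall (z), 0.25 to 0.49 kg. Origin: centre of its bottom end; z to its top end, x out of the tagged face. Starts in a rack pocket, leaning 25 degrees, top towards the robot, tag to +x and up; upper half free above the backrest
- tag_disc (a point): middle of the round tag on the face of that module
- tag_bar (a point): middle of the bar-shaped tag on the face of that module
- rack: fixed rack with two aluminium pockets side by side, centred at y = +62 and -62 mm, each 112 mm wide inside. Pocket leans 25 degrees to -x: floor rises to +x at 25 degrees, backrest 65 mm tall square to the floor, cheeks 40, front lip 12, 52 mm clear backrest to lip. Origin: on the table, 45 mm below the middle of the inner corner of floor and backrest (runs along y)
- nest_disc: fixed nest (pass), one pocket 124 mm wide inside; dark base plate with a white disc, 56 mm across, at x = 106 mm. Pocket leans 25 degrees to -x: floor rises to +x at 25 degrees, backrest 65 mm tall square to the floor, cheeks 40, front lip 12, 52 mm clear backrest to lip. Origin: on the table, 45 mm below the middle of the inner corner of floor and backrest (runs along y)
- nest_bar: fixed nest (reject), one pocket 124 mm wide inside; dark base plate with a white bar, 74 by 18 mm, at x = 106 mm. Pocket leans 25 degrees to -x: floor rises to +x at 25 degrees, backrest 65 mm tall square to the floor, cheeks 40, front lip 12, 52 mm clear backrest to lip. Origin: on the table, 45 mm below the middle of the inner corner of floor and backrest (runs along y)
- spool: bystander: blue solder spool 60 mm across, 36 mm high; origin under its middle
- meter: bystander: red multimeter lying on its back, 170 x 85 x 42 mm; origin under its middle, long side along its x
- brush: bystander: cleaning brush lying on the table, along its x
Mind the look-alikes: they are no part of the job. What is shaped like the module_disc but orange or pink is not meant. What is shaped like the module_bar but pink or purple is not meant.

How it is judged (in metres and radians):
At the end, for the whole second after the job is handed in: Each module stands in the nest with its own tag's mark: origin in the nest frame at x 3 to 42, y within 22, z 44 to 70 mm; leaning 17 to 41 degrees, width within 20 degrees of the nest's y, tag to the front (tag point x above -6 mm), borne by the nest, released, at rest (x of module_disc in the frame of nest_disc between 0.003 and 0.042 m and y of module_disc in the frame of nest_disc between -0.022 and 0.022 m and z of module_disc in the frame of nest_disc between 0.044 and 0.07 m and angle between module_disc's own z axis and vertical between 0.3 and 0.72 rad and angle between the y axis of module_disc and the y axis of nest_disc, either way round below 0.35 rad and x of tag_disc in the frame of nest_disc above -0.006 m and contact force between module_disc and nest_disc above 0.5 N and contact force between the fingers and module_disc below 0.1 N and linear speed of each of module_disc, module_bar below 0.02 m/s and angular speed of each of module_disc, module_bar below 0.2 rad/s and x of module_bar in the frame of nest_bar between 0.003 and 0.042 m and y of module_bar in the frame of nest_bar between -0.022 and 0.022 m and z of module_bar in the frame of nest_bar between 0.044 and 0.07 m and angle between module_bar's own z axis and vertical between 0.3 and 0.72 rad and angle between the y axis of module_bar and the y axis of nest_bar, either way round below 0.35 rad and x of tag_bar in the frame of nest_bar above -0.006 m and contact force between module_bar and nest_bar above 0.5 N and contact force between the fingers and module_bar below 0.1 N); the robot touches nothing.
It fails at once if the round-tagged module is dropped: it moves faster than 0.6 m/s while no finger touches it (contact force between the fingers and module_disc below 0.05 N and linear speed of module_disc above 0.6 m/s).
It fails at once if the bar-tagged module is dropped: it moves faster than 0.6 m/s while no finger touches it (contact force between the fingers and module_bar below 0.05 N and linear speed of module_bar above 0.6 m/s).
It fails at once if the spool is moved more than 30 mm (distance of spool from where it was at the start of the episode above 0.03 m).
It fails at once if the meter is moved more than 30 mm (distance of meter from where it was at the start of the episode above 0.03 m).
It fails at once if the brush is moved more than 30 mm (distance of brush from where it was at the start of the episode above 0.03 m).
It also fails if it takes over 58 s, if anything falls off the work surface, if the arm or the gripper's body presses on something with over 40 N, if the wrist force passes 120 N, or if a joint passes its speed limit or range.

## Working session

There is one attempt and no reset: what is moved stays moved. The work goes in short steps, Python scripts to look and compute and a shell command to move; the robot and the scene stay as the last step left them, time stands still between calls to the robot, and variables do not carry over. Pictures are saved under pics/ and viewed, on a budget of 10 in all, crops included, one or two more only if the job needs it, and the job is handed in when it is done.

```bash
mkdir -p pics
python3 - <<'E'
from cell import manip
import cv2,pickle,numpy as np
print(manip.get_state())
for n in("scene","top"):
    f=manip.grab_frame(n);pickle.dump(f,open(n+".pkl","wb"));cv2.imwrite(f"pics/{n}0.png",f["image"])
    print(n,f["mtx"],f["distortion"],f["R"],f["t"],-np.array(f["R"]).T@f["t"])
E
```

```text
{'time': 0.0, 'joint_pos': array([ 1.33600586e+00,  2.60732209e-01, -1.39411399e-01,  1.17272858e+00,
        8.78667993e-06,  1.57077369e+00]), 'dq': array([ 0.00120356,  0.00028742,  0.00149585,  0.00108629, -0.00046218,
        0.00031369]), 'joint_efforts': array([ 9.40672617e-04, -4.05679393e+01,  2.53923279e+01,  1.85857440e-02,
       -3.42128988e-05, -7.25758866e-06]), 'tool_pos': array([121.96650751, 509.90089331, 230.42365755]), 'ee_rot': array([-0.36789647, -3.11972171,  0.00323643]), 'ft_force': array([0.54329134, 0.16401547, 0.22058852]), 'moment': array([0.00466281, 0.05038795, 0.01231831]), 'grip_width': 85.60251093311774}
scene [[595.17184122   0.         315.5911301 ]
 [  0.         595.17184122 233.19858234]
 [  0.           0.           1.        ]] [0.02561318 0.         0.         0.         0.        ] [[-0.81399316  0.58047585  0.02151552]
 [ 0.29167596  0.44048372 -0.84905785]
 [-0.50233481 -0.68485172 -0.52786159]] [ 492.30742696 -118.64951755 1916.12092896] [1397.87633658 1078.74932623  900.1140838 ]
top [[490.90501208   0.         321.54939914]
 [  0.         490.90501208 244.39091503]
 [  0.           0.           1.        ]] [-0.12071014  0.          0.          0.          0.        ] [[-0.01229536 -0.99992124  0.0025167 ]
 [-0.99375435  0.01194028 -0.11094923]
 [ 0.11091044 -0.00386514 -0.99382289]] [1.19848671e-01 6.12628091e+02 1.57904602e+03] [ 4.33670617e+02 -1.09187669e+00  1.63726239e+03]
```

View pics/scene0.png

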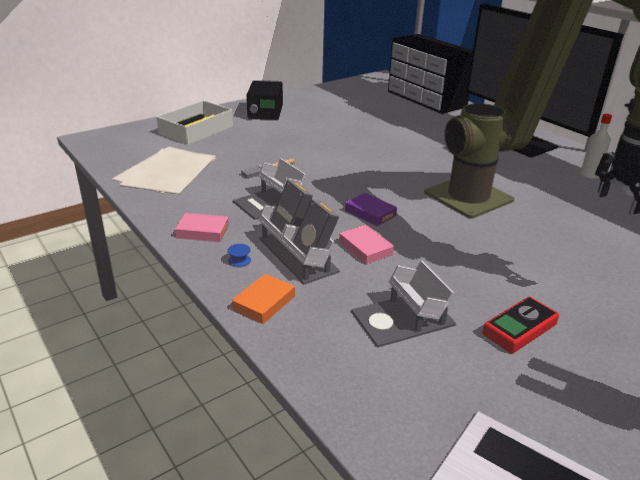

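View pics/top0.png

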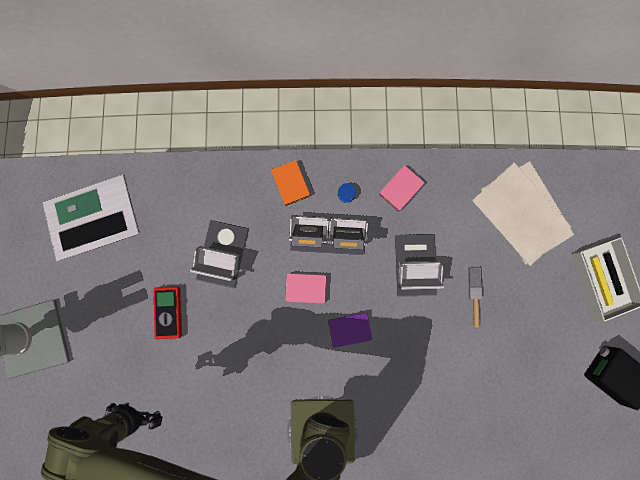

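The rack is mid-scene with the disc module on the +y side (scene ~(308,235)) and the bar module on the −y side. nest_disc is on the left in top (mark at (226,237)) and nest_bar on the right (mark at (416,247)). I'll zoom in for feature points.

Run:
```python
import cv2,pickle,numpy as np
t=pickle.load(open("top.pkl","rb"))["image"];s=pickle.load(open("scene.pkl","rb"))["image"]
a=cv2.resize(t[205:295,185:451],None,fx=3,fy=3,interpolation=cv2.INTER_CUBIC)
b=cv2.resize(s[150:350,228:464],None,fx=3.39,fy=3,interpolation=cv2.INTER_CUBIC)
cv2.imwrite("pics/ta.png",a);cv2.imwrite("pics/sb.png",cv2.resize(s[150:345,230:460],None,fx=3,fy=3,interpolation=cv2.INTER_CUBIC))
```

```text
(no output)
```

View pics/ta.png

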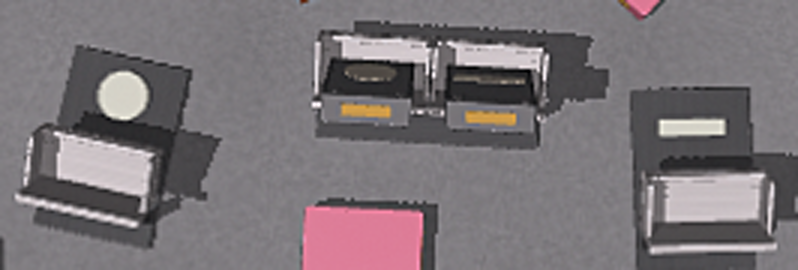

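View pics/sb.png

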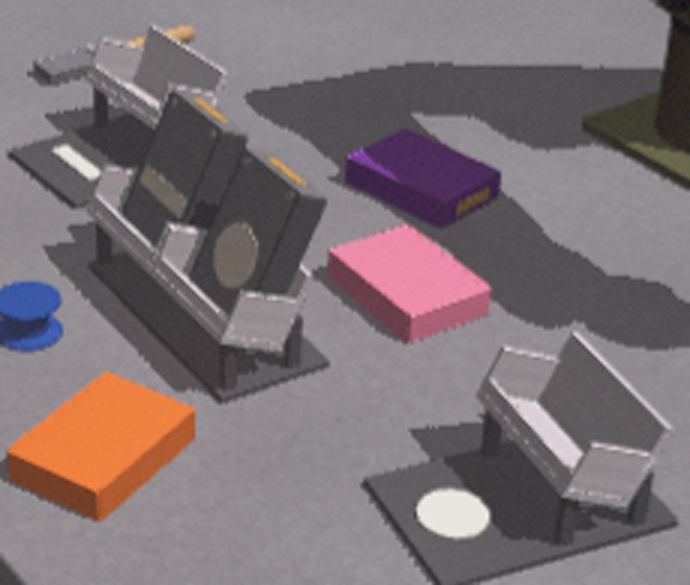

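Crops confirm disc tag on the +y module, bar tag on the −y module. In the top crop: orange top strips at (366,111) and (491,118). Backrest top edges run (17,198)–(141,225) for nest_disc and (648,249)–(777,243) for nest_bar. Triangulating.

```bash
cat > h.py <<'E'
import cv2,numpy as np,pickle
def norm(f,p): return cv2.undistortPoints(np.array([[p]],float),np.array(f["mtx"]),np.array(f["distortion"]))[0,0]
def P(f): return np.c_[f["R"],f["t"]]
def tri(fs,ft,ps,pt):
    X=cv2.triangulatePoints(P(fs),P(ft),norm(fs,ps),norm(ft,pt))[:,0];X=X[:3]/X[3]
    e=[np.abs(cv2.projectPoints(X[None],cv2.Rodrigues(np.array(f["R"]))[0],np.array(f["t"]),np.array(f["mtx"]),np.array(f["distortion"]))[0][0,0]-p).max() for f,p in((fs,ps),(ft,pt))]
    return X,max(e)
def plane(f,p,z):
    R=np.array(f["R"]);c=-R.T@f["t"];d=R.T@np.r_[norm(f,p),1];return c+d*(z-c[2])/d[2]
def blob(img,lo,hi,roi):
    x0,y0,x1,y1=roi;m=cv2.inRange(cv2.cvtColor(img[y0:y1,x0:x1],cv2.COLOR_BGR2HSV),lo,hi)
    n,l,st,c=cv2.connectedComponentsWithStats(m);k=1+np.argmax(st[1:,4])
    r=cv2.minAreaRect(np.argwhere(l==k)[:,::-1].astype(np.float32))
    return c[k]+[x0,y0],st[k,4],cv2.boxPoints(r)+[x0,y0]
E
python3 - <<'E'
from h import *
np.set_printoptions(precision=1,suppress=True)
t=pickle.load(open("top.pkl","rb"));s=pickle.load(open("scene.pkl","rb"))
W=((0,0,170),(179,60,255));O=((8,100,120),(28,255,255))
def tb(n,c,rs,rt):
    a=blob(s["image"],*c,rs);b=blob(t["image"],*c,rt);print(n,*tri(s,t,a[0],b[0]),a[0],b[0],a[1],b[1]);return b
tb("mdisc",W,(362,305,400,335),(212,225,240,250))
b=tb("mbar",W,(245,195,266,213),(400,240,430,254));print([plane(t,p,5)[:2] for p in b[2]])
tb("od",O,(317,198,335,215),(296,238,318,246));tb("ob",O,(290,180,308,194),(338,240,360,248))
C=lambda p:np.array(p)/3+[230,150]-.33; D=lambda p:np.array(p)/3+[185,205]-.33
for n,ps,pt in(("tagd",(235,255),(370,72)),("tagb",(163,193),(490,78)),("nd+y",(668,430),(17,198)),("nd-y",(575,333),(141,225)),("nb+y",(224,76),(648,249)),("nb-y",(150,27),(777,243))):
    print(n,*tri(s,t,C(ps),D(pt)))
E
```

```text
mdisc [646.  314.9   8.4] 0.05432916047482195 [380.5 320.6] [225.5 236.5] 303 205
mbar [ 603.1 -320.8    8.6] 0.09119849459278839 [255.4 203.4] [415. 247.] 74 105
[array([ 610.4, -287.7]), array([ 609.6, -355.5]), array([ 596.1, -355. ]), array([ 596.9, -287.2])]
od [607.2  38.  167.2] 0.0992581477821659 [325.1 206.7] [306.7 241.4] 23 62
ob [598.7 -86.4 167.7] 0.004742423538289131 [300.  186.5] [347.9 243.7] 20 64
tagd [656.   35.1  99.4] 0.048621059350125506
tagb [647.8 -91.   96.6] 0.26768174665733113
nd+y [526.9 409.   97.5] 0.05749035917614265
nd-y [496.4 277.8  97.5] 0.561841046193365
nb+y [ 466.6 -254.6   96.2] 0.3059765064622866
nb-y [ 469.7 -390.4   98.5] 0.049827325311241566
```

```bash
python3 -m jog '{"offset":[[33,-32,0],[66,-64,0],[99,-96,0],[132,-128,0],[165,-160,0],[198,-192,0],[231,-224,0],[264,-256,0],[297,-288,0],[330,-320,0]],"twist":[-8,-16,-24,-32,-40,-48,-56,-64,-72,-80],"fingers":[0,0,0,0,0,0,0,0,0,0]}' 20 &&
python3 -m jog '{"offset":[[33,-31,0],[66,-62,0],[99,-93,0],[132,-124,0],[166,-153,0],[166,-153,0],[166,-153,0]],"twist":[-0.5,-0.5,-0.5,-0.5,-0.5,-0.5,-0.5],"fingers":[0,0,0,0,0,0,0]}'
python3 -c "
from cell import manip;import cv2
from h import *
for n in('scene','top'):cv2.imwrite('pics/%s1.png'%n,manip.grab_frame(n)['image'])
s=manip.get_state();print(s['joint_pos'],cv2.Rodrigues(s['ee_rot'])[0].round(3))"
```

```text
time: 1.1
tool_pos: [453.0, 188.9, 231.0]
ee_rot: [-2.293, -2.146, 0.001]
ft_force: [1.1, 1.1, 1.0]
grip_width: 85.4
time: 1.8
tool_pos: [618.0, 36.8, 230.1]
ee_rot: [-2.297, -2.14, 0.002]
ft_force: [-0.1, 0.5, -0.0]
grip_width: 85.6
[6.15564446e-02 4.24228008e-01 1.06707632e-01 1.25495530e+00
 3.76429840e-04 1.70078743e+00] [[ 0.068  0.998 -0.002]
 [ 0.998 -0.068  0.   ]
 [ 0.    -0.002 -1.   ]]
```

```bash
python3 -m jog '{"offset":[[0,0,-30],[0,0,-60],[0,0,-80],[0,0,-100],[0,0,-100],[0,0,-100],[0,0,-100],[0,0,-100]],"twist":[0,0,0,0,0,0,0,0],"fingers":[0,0,0,0,80,80,80,80]}' 20
python3 -c "
from cell import manip;import cv2
s=manip.grab_frame('scene')['image'];cv2.imwrite('pics/s2.png',cv2.resize(s[130:290,240:440],None,fx=4,fy=3.75*4/3.75))"
```

```text
time: 2.7
tool_pos: [619.0, 37.9, 133.0]
ee_rot: [2.295, 2.143, 0.003]
ft_force: [0.3, -0.1, 0.1]
grip_width: 58.7
```

View pics/s2.png

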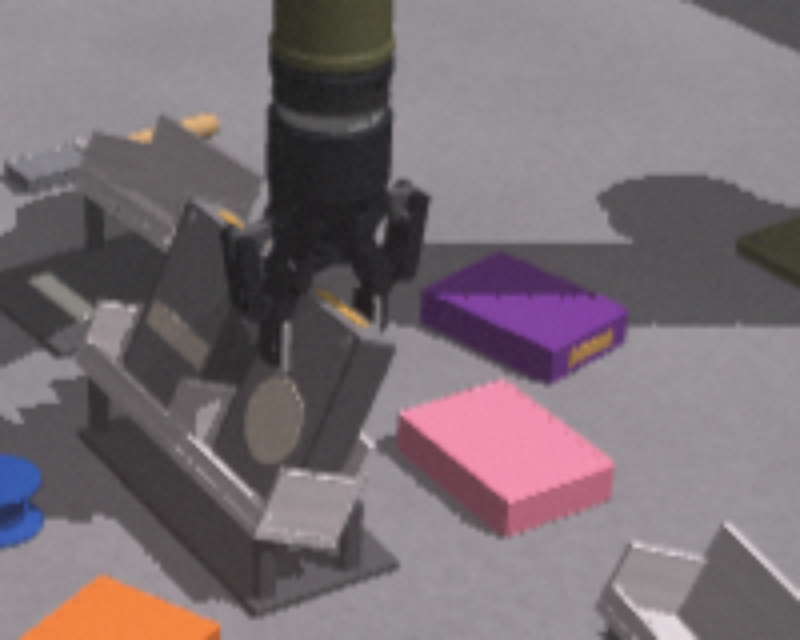

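The fingers straddle the disc module's top, with the front finger at (275,345) in the crop and the rear one behind it. Next I'll straighten it with the rear finger, moving +x.

```bash
python3 -m jog '{"offset":[[4,-0.3,0],[8,-0.5,0],[12,-0.8,0],[16,-1,0],[20,-1.4,0],[24,-1.6,0],[28,-1.9,0],[32,-2.2,0],[32,-2.2,0]],"twist":[0,0,0,0,0,0,0,0,0],"fingers":[90,100,110,115,115,115,115,115,115]}' 20
python3 -m jog '{"offset":[[2,0,0],[4,-0.3,0],[6,-0.4,0],[6,-0.4,0],[6,-0.4,0],[6,-0.4,0]],"twist":[0,0,0,0,0,0],"fingers":[115,120,130,200,255,255]}' 20
python3 -c "
from cell import manip;import cv2
s=manip.grab_frame('scene')['image'];cv2.imwrite('pics/s3.png',cv2.resize(s[130:290,240:440],None,fx=4,fy=4))"
```

```text
time: 3.65
tool_pos: [651.1, 35.3, 131.2]
ee_rot: [2.296, 2.143, 0.001]
ft_force: [-0.8, 0.2, 0.0]
grip_width: 47.0
time: 4.25
tool_pos: [656.9, 34.9, 131.2]
ee_rot: [2.296, 2.143, 0.001]
ft_force: [2.5, -0.2, -3.5]
grip_width: 29.7
```

View pics/s3.png

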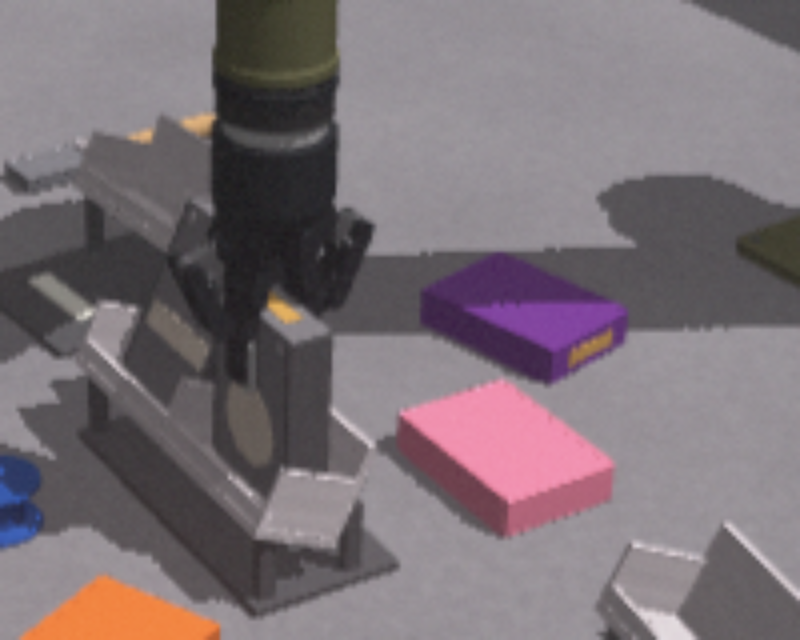

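Module is upright and flush in the grip (30 mm). Lifting.

```bash
python3 -m jog '{"offset":[[0,0,0],[0,0,0],[0,0,10],[0,0,25],[0,0,45],[0,0,65],[0,0,85],[0,0,95],[0,0,95]],"twist":[0,0,0,0,0,0,0,0,0],"fingers":[255,255,255,255,255,255,255,255,255]}' 60
python3 -m jog '{"offset":[[-6,20,0],[-16,50,0],[-26,80,0],[-39,120,0],[-52,160,0],[-65,200,0],[-78,240,0],[-90,275,0],[-97,300,0],[-97,300,0]],"twist":[-1,-2,-3,-4,-5,-6,-7,-8,-9,-9.2],"fingers":[255,255,255,255,255,255,255,255,255,255]}' 60
python3 - <<'E'
from cell import manip
from h import *
s=manip.grab_frame('scene');t=manip.grab_frame('top')
pickle.dump(s,open('s4.pkl','wb'));pickle.dump(t,open('t4.pkl','wb'))
a=s['image'][170:340,330:490];cv2.imwrite('pics/s4.png',cv2.resize(a,None,fx=3.5,fy=3.5))
E
```

```text
time: 5.2
tool_pos: [656.2, 35.1, 228.0]
ee_rot: [2.296, 2.143, 0.002]
ft_force: [0.2, 0.3, -4.2]
grip_width: 29.5
time: 6.2
tool_pos: [556.6, 338.3, 224.4]
ee_rot: [-2.455, -1.957, 0.004]
ft_force: [1.2, 0.0, -3.9]
grip_width: 29.2
```

View pics/s4.png

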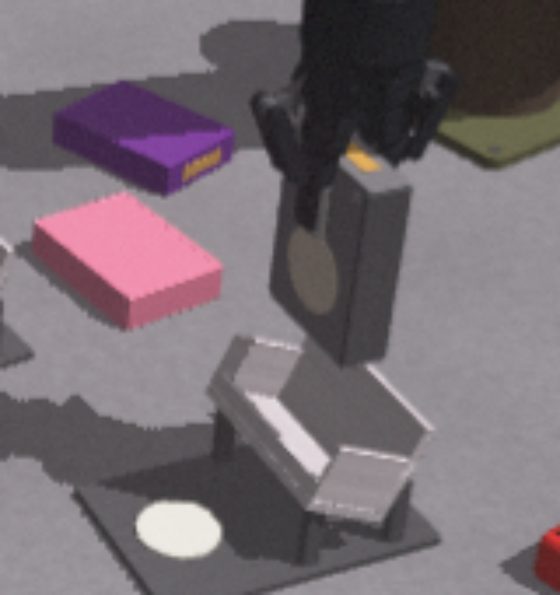

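Run:
```python
from h import *
from cell import manip
s=pickle.load(open('s4.pkl','rb'));p=np.array([345,365])/3.5+[330,170]
for z in(130,140,150,160,170):print(z,plane(s,p,z).round(1))
print(manip.get_state()['tool_pos'])
```

```text
130 [556.  358.8 130. ]
140 [567.  368.2 140. ]
150 [577.9 377.5 150. ]
160 [588.8 386.8 160. ]
170 [599.8 396.2 170. ]
[557.91817981 334.86007253 224.75241805]
```

```bash
python3 -m jog '{"offset":[[3,0,-15],[3,0,-35],[3,0,-55],[3,0,-72],[3,0,-80],[3,0,-84],[3,0,-84],[3,0,-84]],"twist":[0,0,0,0,0,0,0,0],"fingers":[255,255,255,255,255,255,255,255]}' 60
python3 -m jog '{"offset":[[0,0,-2],[0,0,-4],[0,0,-6],[0,0,-6]],"twist":[0,0,0,0],"fingers":[255,255,255,255]}'
```

```text
time: 7.1
tool_pos: [562.8, 335.0, 143.2]
ee_rot: [2.461, 1.952, 0.002]
ft_force: [-0.8, 0.5, -3.5]
grip_width: 29.5
time: 7.5
tool_pos: [562.2, 335.1, 136.5]
ee_rot: [-2.461, -1.953, -0.001]
ft_force: [-0.5, -0.5, -4.8]
grip_width: 29.5
```

```bash
python3 -m jog '{"offset":[[0,0,-1],[0,0,-2],[0,0,-2]],"twist":[0,0,0],"fingers":[255,255,255]}'
python3 -m jog '{"offset":[[0,0,-1],[0,0,-2],[0,0,-2]],"twist":[0,0,0],"fingers":[255,255,255]}'
```

```text
time: 7.8
tool_pos: [562.3, 335.2, 136.2]
ee_rot: [2.461, 1.953, 0.003]
ft_force: [-2.7, -1.6, 5.9]
grip_width: 29.2
time: 8.1
tool_pos: [562.3, 335.2, 136.1]
ee_rot: [2.461, 1.952, 0.005]
ft_force: [-5.7, -2.1, 15.3]
grip_width: 29.2
```

```bash
python3 -m jog '{"offset":[[0,0,3],[0,0,3],[0,0,3],[0,0,3],[0,0,3],[0,0,3],[0,0,3],[0,0,3],[0,0,3],[0,0,3]],"twist":[0,0,0,0,0,0,0,0,0,0],"fingers":[255,160,155,150,145,140,135,130,125,120]}' 20
python3 -m jog '{"offset":[[-4,1,0],[-8,2,0],[-12,3,0],[-16,4,0],[-20,5,0],[-24,6,0],[-28,6.5,0],[-32,7.5,0],[-36,8.5,0],[-36,8.5,0]],"twist":[0,0,0,0,0,0,0,0,0,0],"fingers":[115,110,105,100,95,90,85,80,75,70]}' 20
python3 - <<'E'
from cell import manip
from h import *
s=manip.grab_frame('scene')
a=s['image'][170:340,330:490];cv2.imwrite('pics/s5.png',cv2.resize(a,None,fx=3.5,fy=3.5))
E
```

```text
time: 9.1
tool_pos: [562.1, 335.0, 135.3]
ee_rot: [-2.461, -1.952, 0.0]
ft_force: [-0.4, 0.2, -0.7]
grip_width: 45.1
time: 10.1
tool_pos: [525.6, 343.6, 135.4]
ee_rot: [2.461, 1.953, -0.0]
ft_force: [-1.2, -0.2, 0.0]
grip_width: 62.1
```

View pics/s5.png

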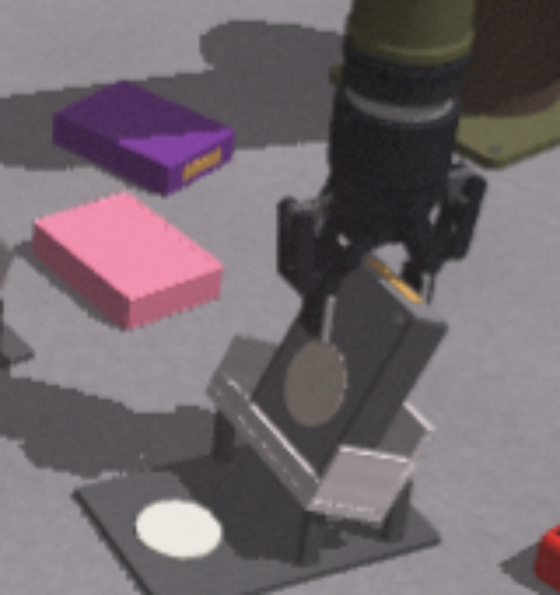

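Seated in nest_disc leaning back, tag out at (315,385). Opening fully, lifting, measuring lean.

```bash
python3 -m jog '{"offset":[[0,0,0],[-4,1,0],[-4,1,0],[-4,1,0],[-4,1,10],[-4,1,30],[-4,1,60],[-4,1,90],[-4,1,95]],"twist":[0,0,0,0,0,0,0,0,0],"fingers":[40,0,0,0,0,0,0,0,0]}' 20
python3 -m jog '{"offset":[[15,-40,0],[30,-80,0],[45,-120,0],[60,-160,0],[75,-200,0],[75,-200,0]],"twist":[0,0,0,0,0,0],"fingers":[0,0,0,0,0,0]}' 20
python3 - <<'E'
from cell import manip
from h import *
np.set_printoptions(precision=1,suppress=True)
s=manip.grab_frame('scene');t=manip.grab_frame('top')
pickle.dump(s,open('s6.pkl','wb'));pickle.dump(t,open('t6.pkl','wb'))
O=((8,100,120),(28,255,255))
a=blob(s['image'],*O,(425,240,460,262));b=blob(t['image'],*O,(190,225,245,290))
print(tri(s,t,a[0],b[0]),a[0],b[0],a[1],b[1],b[2])
m=np.hstack([cv2.resize(s['image'][230:320,380:480],(400,360)),cv2.resize(t['image'][210:300,180:280],(400,360))]);cv2.imwrite('pics/m6.png',m)
print(manip.get_state()['tool_pos'])
E
```

```text
time: 11.05
tool_pos: [524.3, 345.8, 235.4]
ee_rot: [2.461, 1.952, 0.013]
ft_force: [0.7, -0.0, -0.5]
grip_width: 85.5
time: 11.65
tool_pos: [598.7, 139.5, 230.0]
ee_rot: [2.466, 1.943, -0.001]
ft_force: [-1.0, 0.3, -0.4]
grip_width: 85.4
(array([493.8, 351.2, 164.4]), np.float64(0.15199924926207586)) [448.1 251.2] [203.4 280.1] 20 56 [[195.3 280. ]
 [196.1 276.7]
 [211.6 280.1]
 [210.9 283.4]]
[597.3 143.5 230.1]
```

View pics/m6.png

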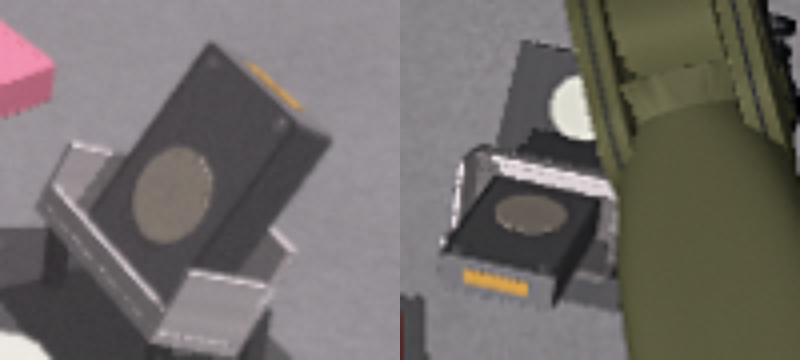

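```bash
python3 -m jog '{"offset":[[2,-40,0],[4,-80,0],[6,-120,0],[9,-160,0],[11,-200,0],[13,-231.5,0],[13,-231.5,-30],[13,-231.5,-60],[13,-231.5,-80],[13,-231.5,-99]],"twist":[2,4,6,8,9.2,9.2,9.2,9.2,9.2,9.2],"fingers":[0,0,0,0,0,0,0,0,0,0]}' 20
python3 -m jog '{"offset":[[0,0,0],[0,0,0],[0,0,0],[0,0,0]],"twist":[0,0,0,0],"fingers":[80,80,80,80]}' 20
python3 - <<'E'
from cell import manip
from h import *
np.set_printoptions(precision=1,suppress=True)
s=pickle.load(open('s6.pkl','rb'));t=pickle.load(open('t6.pkl','rb'))
print("tag",tri(s,t,np.array([423.25,278.75])-.4,np.array([212.75,263.5])-.4))
a=manip.grab_frame('scene')['image'];cv2.imwrite('pics/s7.png',cv2.resize(a[120:280,230:430],None,fx=3,fy=3))
E
```

```text
time: 12.75
tool_pos: [609.6, -85.3, 129.9]
ee_rot: [-2.294, -2.145, 0.001]
ft_force: [0.2, 0.4, 0.7]
grip_width: 85.6
time: 13.15
tool_pos: [611.2, -86.8, 132.8]
ee_rot: [2.295, 2.143, 0.003]
ft_force: [-0.6, 0.1, -0.0]
grip_width: 58.1
tag (array([549.4, 337.8, 103.4]), np.float64(0.19316175626931908))
```

View pics/s7.png

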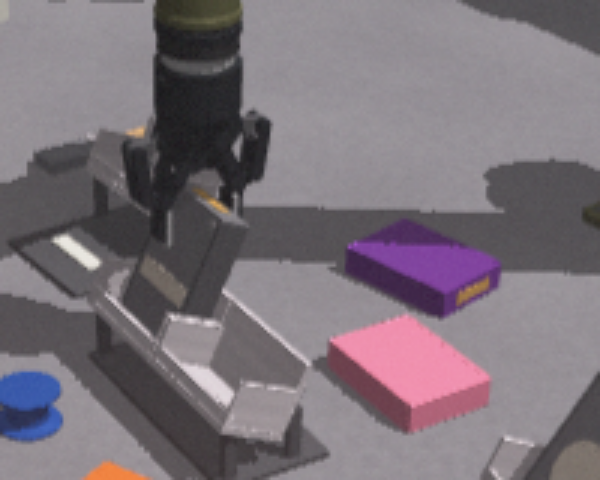

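Fingers straddle the bar module's top (front finger (160,220)); same manoeuvre.

```bash
python3 -m jog '{"offset":[[4,-0.3,0],[8,-0.5,0],[12,-0.8,0],[16,-1,0],[20,-1.4,0],[24,-1.6,0],[28,-1.9,0],[32,-2.2,0],[32,-2.2,0]],"twist":[0,0,0,0,0,0,0,0,0],"fingers":[90,100,110,115,115,115,115,115,115]}' 20
python3 -m jog '{"offset":[[2,0,0],[4,-0.3,0],[6,-0.4,0],[6,-0.4,0],[6,-0.4,0],[6,-0.4,0]],"twist":[0,0,0,0,0,0],"fingers":[115,120,130,200,255,255]}' 20
python3 -m jog '{"offset":[[0,0,0],[0,0,0],[0,0,0]],"twist":[0,0,0],"fingers":[255,255,255]}' 60
```

```text
time: 14.1
tool_pos: [643.1, -89.3, 131.2]
ee_rot: [2.296, 2.143, 0.001]
ft_force: [-1.5, 0.4, 0.4]
grip_width: 47.1
time: 14.7
tool_pos: [648.7, -89.7, 131.0]
ee_rot: [2.296, 2.143, 0.001]
ft_force: [1.0, 0.6, -2.7]
grip_width: 29.8
time: 15.0
tool_pos: [648.6, -89.6, 131.2]
ee_rot: [2.296, 2.143, 0.001]
ft_force: [2.8, 0.0, -5.0]
grip_width: 29.2
```

```bash
python3 -m jog '{"offset":[[0,0,10],[0,0,25],[0,0,45],[0,0,65],[0,0,85],[0,0,95],[0,0,95]],"twist":[0,0,0,0,0,0,0],"fingers":[255,255,255,255,255,255,255]}' 60
python3 -m jog '{"offset":[[-11,-20,0],[-27,-47,0],[-46,-80,0],[-66,-115,0],[-86,-150,0],[-106,-185,0],[-123,-212,0],[-134,-232,0],[-134,-232,0],[-134,-232,0]],"twist":[0.5,1,1.5,2,2.5,3,3.5,4,4.4,4.4],"fingers":[255,255,255,255,255,255,255,255,255,255]}' 60
python3 - <<'E'
from cell import manip
from h import *
s=manip.grab_frame('scene');t=manip.grab_frame('top')
m=np.hstack([cv2.resize(s['image'][110:230,220:320],(400,480)),cv2.resize(t['image'][210:330,380:480],(400,480))]);cv2.imwrite('pics/m8.png',m)
print(manip.get_state()['tool_pos'])
E
```

```text
time: 15.7
tool_pos: [648.4, -89.7, 228.1]
ee_rot: [2.296, 2.142, 0.002]
ft_force: [0.1, -0.0, -4.8]
grip_width: 29.2
time: 16.7
tool_pos: [513.0, -321.4, 225.1]
ee_rot: [-2.212, -2.227, 0.0]
ft_force: [-0.4, 1.3, -4.9]
grip_width: 29.8
[ 513.9448584  -320.69031776  225.48748241]
```

View pics/m8.png

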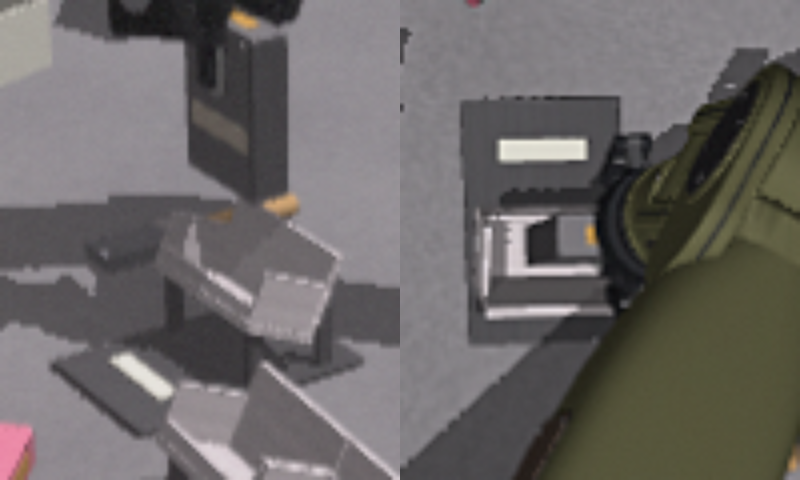

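Bar module hangs upright above nest_bar, bar tag (218,125) facing out. Lowering.

```bash
python3 -m jog '{"offset":[[0,0,-15],[0,0,-35],[0,0,-55],[0,0,-72],[0,0,-80],[0,0,-86],[0,0,-88],[0,0,-88]],"twist":[0,0,0,0,0,0,0,0],"fingers":[255,255,255,255,255,255,255,255]}' 60
python3 -m jog '{"offset":[[0,0,-1],[0,0,-2],[0,0,-2]],"twist":[0,0,0],"fingers":[255,255,255]}'
python3 -m jog '{"offset":[[0,0,-1],[0,0,-2],[0,0,-2]],"twist":[0,0,0],"fingers":[255,255,255]}'
```

```text
time: 17.6
tool_pos: [514.6, -321.6, 138.7]
ee_rot: [2.212, 2.23, 0.0]
ft_force: [0.1, 0.6, -4.7]
grip_width: 29.4
time: 17.9
tool_pos: [514.3, -321.8, 136.6]
ee_rot: [2.212, 2.23, 0.0]
ft_force: [-0.3, 0.0, -4.6]
grip_width: 29.6
time: 18.2
tool_pos: [514.3, -321.8, 135.2]
ee_rot: [2.212, 2.229, 0.0]
ft_force: [-1.4, 0.5, 0.8]
grip_width: 29.7
```

```bash
python3 -m jog '{"offset":[[0,0,1],[0,0,1],[0,0,1],[0,0,1],[0,0,1],[0,0,1],[0,0,1],[0,0,1],[0,0,1],[0,0,1]],"twist":[0,0,0,0,0,0,0,0,0,0],"fingers":[255,160,155,150,145,140,135,130,125,120]}' 20
python3 -m jog '{"offset":[[-4,0,0],[-8,0,0],[-12,0,0],[-16,0,0],[-20,0,0],[-24,0,0],[-28,0,0],[-32,0,0],[-36,0,0],[-36,0,0]],"twist":[0,0,0,0,0,0,0,0,0,0],"fingers":[115,110,105,100,95,90,85,80,75,70]}' 20
python3 -m jog '{"offset":[[0,0,0],[-4,0,0],[-4,0,0],[-4,0,0],[-4,0,10],[-4,0,30],[-4,0,60],[-4,0,90],[-4,0,95]],"twist":[0,0,0,0,0,0,0,0,0],"fingers":[40,0,0,0,0,0,0,0,0]}' 20
python3 -m jog '{"offset":[[0,40,10],[0,80,10],[0,120,10],[0,160,10],[0,200,10],[0,240,10],[0,280,10],[0,320,10],[0,320,10]],"twist":[0,0,0,0,0,0,0,0,0],"fingers":[0,0,0,0,0,0,0,0,0]}' 20
python3 - <<'E'
from cell import manip
from h import *
np.set_printoptions(precision=1,suppress=True)
s=manip.grab_frame('scene');t=manip.grab_frame('top')
pickle.dump(s,open('s9.pkl','wb'));pickle.dump(t,open('t9.pkl','wb'))
O=((8,100,120),(28,255,255))
for n,rs,rt in(("bar",(255,120,310,180),(395,250,450,300)),("disc",(425,240,460,262),(190,225,245,290))):
    a=blob(s['image'],*O,rs);b=blob(t['image'],*O,rt);print(n,tri(s,t,a[0],b[0]),a[0],b[0],a[1],b[1])
m=np.hstack([cv2.resize(s['image'][130:220,225:325],(400,360)),cv2.resize(t['image'][210:300,380:480],(400,360))])
m2=np.hstack([cv2.resize(s['image'][230:320,380:480],(400,240)),cv2.resize(t['image'][160:360,150:480],(400,240))])
cv2.imwrite('pics/m9.png',np.vstack([m,m2]))
E
```

```text
time: 19.2
tool_pos: [514.1, -321.6, 135.3]
ee_rot: [-2.213, -2.23, 0.0]
ft_force: [-0.2, -0.6, -0.1]
grip_width: 45.2
time: 20.2
tool_pos: [477.6, -321.6, 135.4]
ee_rot: [-2.213, -2.23, 0.0]
ft_force: [-1.3, 0.1, 1.0]
grip_width: 61.7
time: 21.1
tool_pos: [476.3, -323.0, 235.1]
ee_rot: [2.207, 2.225, 0.002]
ft_force: [-0.2, 0.2, 0.3]
grip_width: 85.6
time: 22.0
tool_pos: [473.8, 2.3, 240.4]
ee_rot: [-2.205, -2.236, -0.002]
ft_force: [0.0, 0.2, -0.6]
grip_width: 85.5Traceback (most recent call last):
  File "<stdin>", line 8, in <module>
  File "h.py", line 12, in blob
    n,l,st,c=cv2.connectedComponentsWithStats(m);k=1+np.argmax(st[1:,4])
                                                     ~~~~~~~~~^^^^^^^^^^
    return _wrapfunc(a, 'argmax', axis=axis, out=out, **kwds)
    return bound(*args, **kwds)
ValueError: attempt to get argmax of an empty sequence
```

Run:
```python
from h import *
s=pickle.load(open('s9.pkl','rb'));t=pickle.load(open('t9.pkl','rb'))
m=np.hstack([cv2.resize(s['image'][110:200,225:325],(400,360)),cv2.resize(t['image'][230:320,380:480],(400,360))])
m2=np.hstack([cv2.resize(s['image'][230:320,380:480],(400,240)),cv2.resize(t['image'][160:360,150:480],(400,240))])
cv2.imwrite('pics/m9.png',np.vstack([m,m2]))
```

```text
(no output)
```

View pics/m9.png

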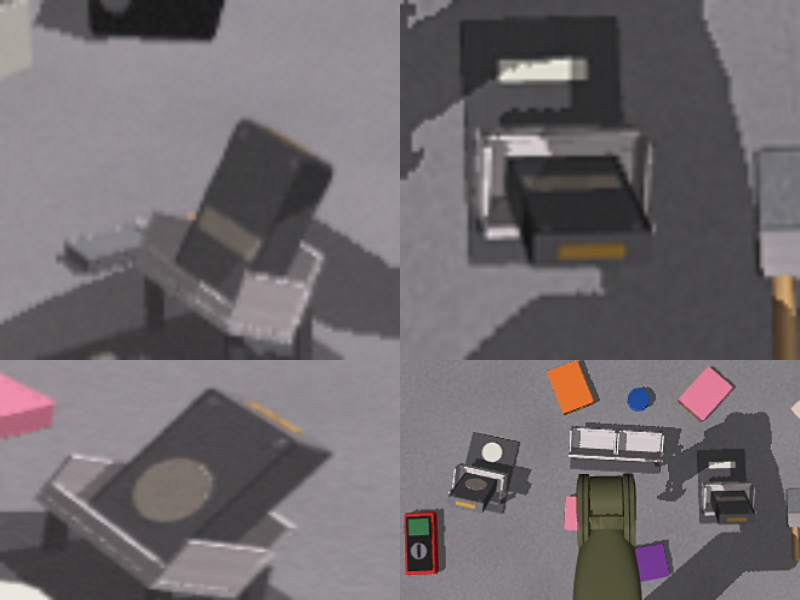

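Run:
```python
from h import *
np.set_printoptions(precision=1,suppress=True)
s=pickle.load(open('s9.pkl','rb'));t=pickle.load(open('t9.pkl','rb'))
O=((8,70,60),(28,255,255))
def m(n,rs,rt,ps,pt,o,yaw):
    a=blob(s['image'],*O,rs);b=blob(t['image'],*O,rt);T,e=tri(s,t,a[0],b[0]);G,e2=tri(s,t,np.array(ps)-.4,np.array(pt)-.4)
    c,q=np.cos(np.radians(yaw)),np.sin(np.radians(yaw));Rn=np.array([[c,q,0],[-q,c,0],[0,0,1]])
    T=Rn@(T-[*o,0]);G=Rn@(G-[*o,0]);d=T-G
    # lean: d = 82*z -15*x in the x-z plane
    al=np.degrees(np.arctan2(-d[0],d[2])-np.arctan2(15,82));ar=np.radians(al)
    print(n,"top",T,"tag",G,"err",round(e,2),round(e2,2),"lean",al,"side",np.degrees(np.arctan2(d[1],82)),"len",np.linalg.norm(d),"origin",T-130*np.array([-np.sin(ar),0,np.cos(ar)]),a[1],b[1])
m("bar",(285,138,305,152),(415,288,440,297),(282.75,168.75),(423.75,276),(497,-321.8),0.5)
m("disc",(425,240,460,262),(190,225,245,290),(423.25,278.75),(212.75,263.5),(542.8,338.9),-13.1)
```

```text
bar top [-46.7  -2.9 166. ] tag [ 4.8 -4.2 99.1] err 0.69 0.28 lean 27.20634454416653 side 0.9182349090258635 len 84.45669879950246 origin [12.8 -2.9 50.4] 2 67
disc top [-51.3   1.2 163. ] tag [  6.7   0.4 103.4] err 0.4 0.19 lean 33.826436184413865 side 0.5352872445172752 len 83.22835520586595 origin [21.   1.2 55. ] 30 63
```

```bash
python3 -c "
from cell import manip
print(manip.close_job())"
```

```text
the job is handed in; nothing more can be done
None
```

Both modules are in their matching nests and the job is handed in, at about 22 s of the 58 s allowed. For each one I tipped it upright with the rear finger, gripped it across its thickness and carried it over. I then lowered it until the wrist force showed contact and let it lean back against the opening finger.

Last two-view check, in each nest's own frame:

| Module | Origin x, y, z (mm) | Lean (limits 17–41°) | Tag point x (must be above −6 mm) |
|---|---|---|---|
| Bar, in nest_bar | 13, −3, 50 | about 27° | +5 mm |
| Disc, in nest_disc | 21, 1, 55 | about 31–34° | +7 mm |

- **Disc lean:** it leans more than the rack's 25°, probably because it isn't sitting square on the pocket floor. It is within limits and read nearly the same about 10 s apart, so I left it.
- **Bar lean, weaker reading:** one point came from only 2 pixels in shadow, though its size and position came out as expected.
- **Other checks:** both tags face out and the gripper is open and clear of everything. The spool and meter look unmoved in the last picture and the brush looks in place. I did not measure any of the three.

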